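Park the detector head: iris to 60 degrees, snap the dust cover in and hold it home

ROBOT

A 7-joint arm with a two-finger parallel gripper is mounted at the origin on a cart in front of the work surface, level with it; the furniture and walls round the work are solid. World frame = base frame: x ahead of the robot, y to its left, z up, the work surface at z = 0. Lengths are in m, angles in rad, forces in N, time in s.
With the tool pointing down it reaches from about 0.35 to 0.9 m from the base axis. Payload 8.1 kg.
Tool frame: the origin (TCP) lies on the centre line of the jaws, within the pads' length; the fingertips stand 17 mm ahead of it and the grasp point (between the pads) lies 2 mm behind it; z points along the fingers, y is the direction in which the jaws open and shut (so a half turn about z gives the same grasp; the last joint's range is limited). The gripper opens to 92 mm and grips with 3 to 60 N. Pads are 19 mm wide; open, the fingers measure 130 mm over their backs; the gripper's body (75 mm by 190 mm) begins 47 mm behind the grasp point.
Start: joints at [-1.265, 0.434, 0.025, 1.573, -0.012, 1.134, -0.075], TCP at [0.248, 0.574, 0.244] pointing down, gripper open.
Joint ranges: [-2.62, 2.62], [-0.44, 2.09], [-1.27, 1.32], [0.08, 2.57], [-1.32, 4.46], [0.12, 2], [-2.74, 2.74]. Speed limits (rad/s): [2.22, 2.22, 3.01, 3.01, 3.14, 3.14, 3.14].

INTERFACE

Orientations are given as a rotation vector (axis times angle).
In Python, from cell import arm, imaging, job gives the robot as it stands.
- The arm moves only by the tool jog_arm, never from a script. Its argument "moves" is a list of rows, each an object with "fingers": the closure, from -1 (fully open) to 1 (shut); "xyz": the shift along the tool's x, y, z in cm, a list of three; "angular": the turn, a rotation vector about the tool's x, y, z in rad, a list of three. In form: [{"fingers": fingers, "xyz": [dx, dy, dz], "angular": [ax, ay, az]}, ...]. A call has 1 to 12 rows; each row is the pose to reach, as a shift and turn from the pose commanded when the call began, along the tool's axes at that moment; what a row does not reach only later rows make up. A row lasts 1/8 s, in which the tool goes at most 62.5 mm and 10.7 degrees, less where a joint would pass 70% of its speed; a pose out of reach is approached as far as the arm can. A call with a gripper value outside its range is refused whole. The fingers move at their own pace and stop on an object; "grip_force" is the grip in N (left out, the last holds). Time passes only in rows, so rows that repeat a pose let the fingers close. It gives the time, the measured TCP pose, the force and the opening at its end, in the units of the state.
- arm.observe(): the state, without advancing time (a new reading comes with each control period).
- imaging.get_image(name): name is "scene" or "top" or "wrist"; returns the picture (384x512x3 uint8, red, green, blue); there is no depth.
- imaging.camera_params(name): a dict with "fx", "fy", "cx", "cy" (pixels), "rvec" (rotation vector, rad) and "tvec" (3), from world to camera coordinates, as OpenCV has them; the wrist camera has in their place "hand_eye" (4x4, takes a point from camera to tool coordinates, whose origin is the TCP and whose axes are the flange's). Camera axes: x right, y down, z forward; pixel columns grow to the right and rows downward; lengths in m; the calibration is good to about 2 mm. A picture is of the moment at which its call begins: read the wrist's pose just before it. camera_params takes no time and is no camera call.
- job.sign_off(): hands the job in, once; it reports no verdict.
The state is a dict: "clock": time; "joints": joint angles; "dq": joint speeds; "joint_efforts": joint torques, N m; "position": TCP position; "ee_rot": TCP orientation; "force": force on the tool from outside, world axes, zero at the start; "ft_torque": the same for the moment, N m; "width": opening from 0.0 (shut) to 1.0 (fully open).
Only numpy, scipy, OpenCV 4.12 (cv2) and the standard library are available. Lean on these libraries where they do the work, as an engineer would, in place of code of your own. Each camera call takes 0.05 s, during which the arm holds its last target. There are 200 camera calls.

TASK

Swing the detector head's iris lever to 60 degrees on its scale (the ticks are 10 degrees apart and start from 0 at the end on the robot's right; every third tick is long, so 60 is the third long one). Then pick up the black dust cover, press it squarely into the rectangular port on top of the head until it snaps past the catches, and keep pressing so that its flange stays flat on the housing against the sprung seat. Finish while holding it like that, still pressing the cover down, with the lever still at 60, and leave the vial, lens tube and beaker alone.

Things in the scene. Friction and masses are not known exactly. Their poses are not given: they have to be found in the camera images.
- port (a point): Centre of the rectangular port in the flat top face of the detector head (fixed; 62 mm above the bench; aluminium housing 76 x 80 mm). z is up; x runs across the port (opening 40 mm), y along it (opening 50 mm). From each long wall a round-nosed sprung steel catch stands 4 mm into the opening, 8 mm below the top face. The lever turns about this frame's z axis.
- seat (a joint): The sprung rubber-faced plate inside the port: how far it is pressed down, m. At 0 its top lies 17.5 mm below the top face of the housing; it sinks at most 5 mm, at 2 N per mm. A cover that is only snapped in leaves it near 0; with the flange flat on the housing it reads 0.004.
- iris_lever (a joint): Angle of the iris lever in rad about the vertical axis through the port's centre, 0 to 1.745 (0 to 100 degrees). At 0 the lever points along the port frame's -y; it grows counter-clockwise seen from above, so at 1.571 it points along +x. A little friction holds it where it is left (about 1 N at the knob moves it).
- lever_knob (a point): Grip point on the lever's black upright round knob, 12 mm in diameter, at 85 mm from the vertical axis through the port: this point is 48 mm above the bench, the knob's top 60 mm; the flat lever arm under the knob is at 15 to 21 mm, so fingertips should stay above 22 mm.
- cover_grip (a point): Grip point of the loose black dust cover (80 g), which stands upright on its plug on the bench: the middle of its upright grip rib (12 mm thick in x, 36 mm long in y, 34 mm tall), 10 mm below the rib's top, 24 mm above the top of the flange (50 x 60 x 4 mm), 49.5 mm above the foot. With the flange flat on the housing this point is 28 mm above port.
- cover: The same cover; origin at the centre of its foot, z up. Below the flange its plug is 21.5 mm deep, 30 x 46 mm (x, y), 36 mm over the rounded beads at its foot. Its x and y must lie along the port's, either way round. The beads meet the catches 7 mm deep and need about 9 N; past 12 mm the force drops suddenly; from 17.5 mm the seat pushes back, 8 N at 21.5 mm, where the flange is flat.
- vial: Bystander: glass vial with a white cap, 27 mm in diameter, 57 mm tall, origin at its foot. Leave alone.
- lens_tube: Bystander: short black lens tube, 30 mm in diameter, 25 mm tall, origin at its foot. Leave alone.
- beaker: Bystander: beaker, 60 mm wide, 79 mm tall, origin at its foot. Leave alone.

How it is judged:
By the outcome, as a careful person would: the job done as asked, in the order asked, and still so for the second after the job is handed in, while the arm keeps its last pose, push and grip.
It also fails if it takes over 51 s, if anything falls off the work surface, if the arm or the gripper's body presses on something with over 40 N, if the wrist force passes 120 N, or if a joint passes its speed limit or range.

## Working session

There is one attempt and no reset: what is moved stays moved. The work goes in short steps, Python scripts to look and compute and a tool call to move; the robot and the scene stay as the last step left them, time stands still between calls to the robot, and variables do not carry over. Pictures are saved under pics/ and viewed, about 8 in all and at most 12, crops included, and the job is handed in when it is done.

Besides the shell and the picture viewer there is one more tool, called by a JSON object that holds its "fn" and its "kwargs", one argument or row to a line. jog_arm: Moves the arm, as the interface text tells. Its arguments: {"type":"object","properties":{"moves":{"type":"array"},"grip_force":{"type":"number"}},"required":["moves"]}

```bash
ls; mkdir -p pics
python3 - <<'E'
from cell import arm, imaging, job
import cv2,numpy as np
print(arm.observe())
for n in ("scene","top","wrist"):
    print(n,imaging.camera_params(n))
a=imaging.get_image("scene");b=imaging.get_image("top")
cv2.imwrite("pics/scene0.png",a[:,:,::-1]);cv2.imwrite("pics/top0.png",b[:,:,::-1])
E
```

```text
pics
{'clock': 0.0, 'joints': array([-1.26459453,  0.43521403,  0.02496874,  1.57411308, -0.01162641,
        1.13398462, -0.07508008]), 'dq': array([-1.13427430e-03, -1.02002553e-04, -9.39030534e-04, -7.77697497e-04,
        9.72087850e-05,  1.57583375e-03, -5.98537456e-04]), 'joint_efforts': array([ 4.50824182e-04, -6.67833924e+01,  9.85170454e-01, -3.14460254e+01,
       -6.06646598e-02,  4.27353778e-02,  1.41910205e-04]), 'position': array([0.2482898 , 0.57303089, 0.24294427]), 'ee_rot': array([-6.37728963e-01, -3.07597446e+00,  2.45132819e-03]), 'force': array([0.16591474, 0.99588862, 0.33975422]), 'ft_torque': array([-0.05483864, -0.01436929,  0.00344312]), 'width': 0.9996478822879565}
scene {'fx': 470.4011995020951, 'fy': 470.4011995020951, 'cx': 255.43854646002586, 'cy': 191.79572409266558, 'rvec': array([ 2.24136358, -0.64348203,  0.25588461]), 'tvec': array([-0.6700678 ,  0.04206749,  1.01176137])}
top {'fx': 452.91889337534514, 'fy': 452.91889337534514, 'cx': 246.9138583782231, 'cy': 191.712491968591, 'rvec': array([ 2.13375543, -2.18130733,  0.12928429]), 'tvec': array([-0.382048  ,  0.5616004 ,  0.94165446])}
wrist {'fx': 340.0656024907844, 'fy': 340.0656024907844, 'cx': 257.61270499459414, 'cy': 185.76355607866503, 'hand_eye': array([[ 2.26254473e-04, -9.63466174e-01, -2.67829946e-01,
         7.19418352e-02],
       [ 9.99999684e-01,  4.21982625e-04, -6.73231601e-04,
        -1.06974716e-03],
       [ 7.61655458e-04, -2.67829710e-01,  9.63465965e-01,
        -1.41565882e-01],
       [ 0.00000000e+00,  0.00000000e+00,  0.00000000e+00,
         1.00000000e+00]])}
```

View pics/top0.png

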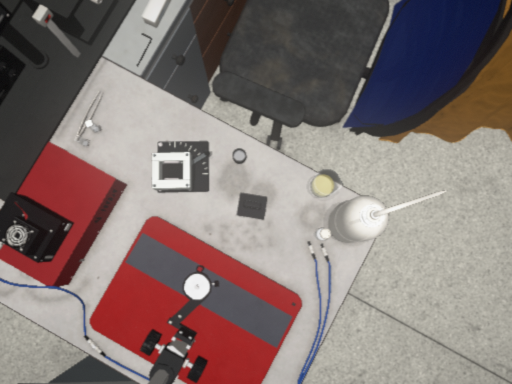

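View pics/scene0.png

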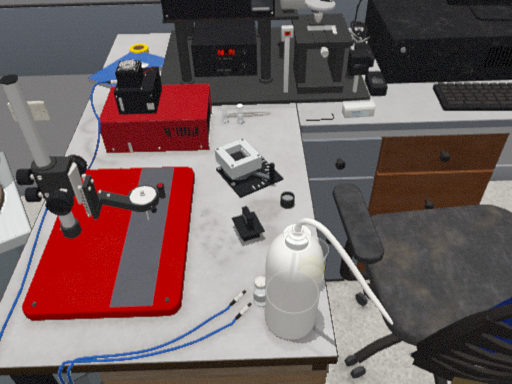

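```bash
cat > h.py <<'E'
import cv2,numpy as np
from scipy.spatial.transform import Rotation as R
from cell import arm, imaging, job
def cam(n,st=None):
    p=imaging.camera_params(n);K=np.array([[p['fx'],0,p['cx']],[0,p['fy'],p['cy']],[0,0,1]])
    if n!="wrist": return K,R.from_rotvec(p['rvec']).as_matrix(),np.array(p['tvec'])
    st=st or arm.observe();H=np.array(p['hand_eye']);T=np.eye(4)
    T[:3,:3]=R.from_rotvec(st['ee_rot']).as_matrix();T[:3,3]=st['position']
    M=np.linalg.inv(T@H);return K,M[:3,:3],M[:3,3]
def proj(c,X):
    K,r,t=c;q=(np.atleast_2d(X)@r.T+t)@K.T;return q[:,:2]/q[:,2:]
def onz(c,uv,z):
    K,r,t=c;uv=np.atleast_2d(uv);d=np.c_[uv,np.ones(len(uv))]@np.linalg.inv(K).T@r;o=-r.T@t
    return o+d*((z-o[2])/d[:,2])[:,None]
E
python3 - <<'E'
from h import *
T=cam("top");S=cam("scene")
print(proj(T,[[0,0,0],[.248,.574,.244],[.5,0,0],[.5,.3,0]]),proj(S,[[0,0,0],[.248,.574,.244],[.5,0,0],[.5,.3,0]]))
print("port",onz(T,[172,171],.062),onz(S,[238,157],.062))
print("cover",onz(T,[252,206],.03),onz(S,[248,225],.03))
a=cv2.imread("pics/top0.png")[125:235,135:350];b=cv2.imread("pics/scene0.png")[130:245,205:310]
a=cv2.resize(a,None,fx=3.7,fy=3.7,interpolation=3)
cv2.imwrite("pics/c0.png",a)
E
```

```text
[[  63.15562825  461.8322074 ]
 [-350.06653853  376.95547492]
 [  69.35269885  221.2725057 ]
 [ -66.1061545   224.25877078]] [[-56.09805433 211.35428578]
 [-20.72448094  -9.33781894]
 [159.60553403 136.16633935]
 [119.46898341  85.60816014]]
port [[ 0.59694049 -0.23781197  0.062     ]] [[ 0.58882919 -0.25107094  0.062     ]]
cover [[ 0.52225849 -0.4045989   0.03      ]] [[ 0.51727156 -0.41146427  0.03      ]]
```

View pics/c0.png

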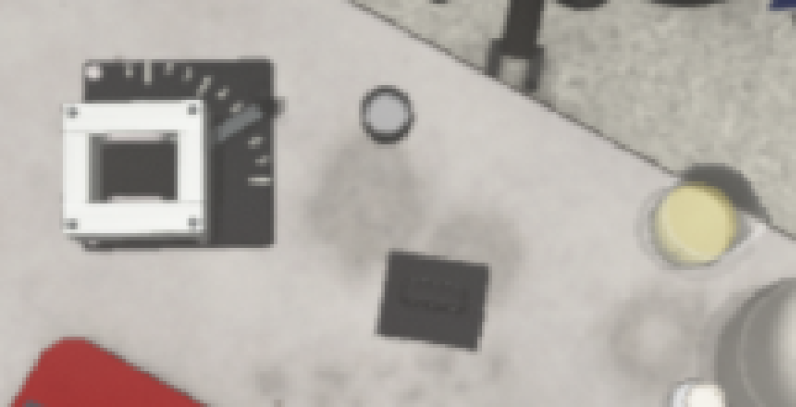

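```bash
cat >> h.py <<'E'
def delta(p,yaw,st=None):
    """shift (cm) and turn in present tool axes to reach p, tool down, tool y at yaw (deg) from world x"""
    st=st or arm.observe();r0=R.from_rotvec(st['ee_rot']).as_matrix();a=np.radians(yaw)
    y=np.array([np.cos(a),np.sin(a),0]);z=np.array([0,0,-1.]);r=np.c_[np.cross(y,z),y,z]
    print("xyz cm",np.round(r0.T@(np.array(p)-st['position'])*100,2),"ang",np.round(R.from_matrix(r0.T@r).as_rotvec(),4))
E
python3 - <<'E'
from h import *
s=arm.observe();print(R.from_rotvec(s['ee_rot']).as_matrix())
for n in("top","scene"):
    K,r,t=cam(n);print(n,-r.T@t)
S=cam("scene");T=cam("top")
# post top candidates
for z in(0,.1,.2,.3,.4): print(z,onz(S,[12,80],z),onz(S,[68,228],z),onz(T,[160,375],z),onz(S,[130,68],z),onz(T,[18,235],z))
for y in(0,180): delta([.59,-.24,.40],y)
E
```

```text
[[-9.17600914e-01  3.97502665e-01 -4.39323665e-04]
 [ 3.97502885e-01  9.17599924e-01 -1.35485797e-03]
 [-1.35436291e-04 -1.41785133e-03 -9.99998986e-01]]
top [ 0.43463241 -0.39498886  1.0015724 ]
scene [ 0.20880107 -0.96573768  0.70581474]
0 [[0.23669777 0.51332857 0.        ]] [[ 0.21399167 -0.19435741  0.        ]] [[ 0.16912604 -0.20117413  0.        ]] [[0.56446467 0.38525197 0.        ]] [[0.47220873 0.11261692 0.        ]]
0.1 [[0.23274536 0.30377411 0.1       ]] [[ 0.21325627 -0.30364675  0.1       ]] [[ 0.19563499 -0.22052518  0.1       ]] [[0.51407417 0.19384344 0.1       ]] [[0.46845699 0.06193603 0.1       ]]
0.2 [[0.22879295 0.09421965 0.2       ]] [[ 0.21252086 -0.41293609  0.2       ]] [[ 0.22214394 -0.23987622  0.2       ]] [[0.46368366 0.0024349  0.2       ]] [[0.46470526 0.01125515 0.2       ]]
0.3 [[ 0.22484054 -0.1153348   0.3       ]] [[ 0.21178545 -0.52222543  0.3       ]] [[ 0.2486529  -0.25922727  0.3       ]] [[ 0.41329316 -0.18897363  0.3       ]] [[ 0.46095353 -0.03942574  0.3       ]]
0.4 [[ 0.22088812 -0.32488926  0.4       ]] [[ 0.21105005 -0.63151477  0.4       ]] [[ 0.27516185 -0.27857831  0.4       ]] [[ 0.36290265 -0.38038217  0.4       ]] [[ 0.4572018  -0.09010663  0.4       ]]
xyz cm [-63.68 -61.05 -15.6 ] ang [-1.200e-03  9.000e-04  1.162e+00]
xyz cm [-63.68 -61.05 -15.6 ] ang [-1.1000e-03 -1.3000e-03 -1.9796e+00]
```

{"fn": "jog_arm", "kwargs": {
  "moves": [
    {"fingers":-1,"xyz":[0,0,-6],"angular":[0,0,0.1]},
    {"fingers":-1,"xyz":[0,0,-12],"angular":[0,0,0.2]},
    {"fingers":-1,"xyz":[-4,-4,-18],"angular":[0,0,0.3]},
    {"fingers":-1,"xyz":[-8,-8,-20],"angular":[0,0,0.4]},
    {"fingers":-1,"xyz":[-12,-12,-20],"angular":[0,0,0.5]},
    {"fingers":-1,"xyz":[-16,-16,-20],"angular":[0,0,0.6]},
    {"fingers":-1,"xyz":[-20,-20,-20],"angular":[0,0,0.7]},
    {"fingers":-1,"xyz":[-24,-24,-20],"angular":[0,0,0.8]},
    {"fingers":-1,"xyz":[-28,-28,-20],"angular":[0,0,0.9]},
    {"fingers":-1,"xyz":[-32,-32,-20],"angular":[0,0,1.0]},
    {"fingers":-1,"xyz":[-36,-36,-20],"angular":[0,0,1.1]},
    {"fingers":-1,"xyz":[-40,-40,-20],"angular":[0,0,1.16]}
  ]
}}

```text
clock: 1.6
position: [0.4566, 0.0456, 0.4436]
ee_rot: [-2.222, -2.221, -0.0]
force: [1.2, 0.8, -0.3]
width: 0.998
```

Run:
```python
from h import *
s=arm.observe();print(s['clock'],s['position'],s['joints'],s['force'])
delta([.56,-.30,.26],0)
```

```text
1.6 [0.45657597 0.04558376 0.44364658] [-0.76405394  0.02303675  0.57569051  1.62801203 -0.01294957  1.49422446
 -0.18787079] [ 1.22984916  0.8084325  -0.30310359]
xyz cm [-34.56  10.36  18.35] ang [-0.     -0.0004 -0.0004]
```

{"fn": "jog_arm", "kwargs": {
  "moves": [
    {"fingers":-1,"xyz":[-5,1.5,0],"angular":[0,0,0]},
    {"fingers":-1,"xyz":[-10,3,0],"angular":[0,0,0]},
    {"fingers":-1,"xyz":[-15,4.5,0],"angular":[0,0,0]},
    {"fingers":-1,"xyz":[-20,6,0],"angular":[0,0,0]},
    {"fingers":-1,"xyz":[-25,7.5,4],"angular":[0,0,0]},
    {"fingers":-1,"xyz":[-30,9,8],"angular":[0,0,0]},
    {"fingers":-1,"xyz":[-34.5,10.3,13],"angular":[0,0,0]},
    {"fingers":-1,"xyz":[-34.5,10.3,18],"angular":[0,0,0]},
    {"fingers":-1,"xyz":[-34.5,10.3,18.3],"angular":[0,0,0]},
    {"fingers":-1,"xyz":[-34.5,10.3,18.3],"angular":[0,0,0]}
  ]
}}

```text
clock: 2.85
position: [0.5607, -0.297, 0.2623]
ee_rot: [2.218, 2.224, 0.001]
force: [0.1, -0.2, 0.9]
width: 0.998
```

Run:
```python
from h import *
s=arm.observe();print(s['clock'],s['position'],s['joints'],s['force'],s['dq'])
c=cam("wrist",s);a=imaging.get_image("wrist");np.savez("w1.npz",K=c[0],r=c[1],t=c[2]);cv2.imwrite("pics/w1.png",a[:,:,::-1])
cv2.imwrite("pics/w1b.png",cv2.resize(a[:,:,::-1],None,fx=1.5,fy=1.5,interpolation=3))
```

```text
2.85 [ 0.56071269 -0.29697076  0.26231473] [-0.08668737  0.50959245  0.76340202  1.56543062 -0.36854237  1.21481062
  0.74537352] [ 0.07829288 -0.17983382  0.88328481] [-0.00953307 -0.02790202  0.01104881 -0.02546914  0.00147434 -0.00173903
  0.00273416]
```

View pics/w1b.png

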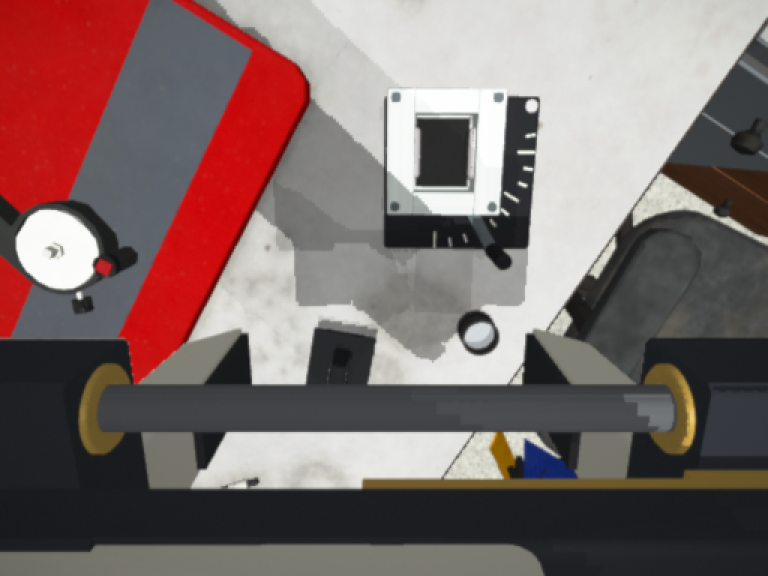

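Run:
```python
from h import *
d=np.load("w1.npz");c=(d['K'],d['r'],d['t']);a=cv2.imread("pics/w1.png")
g=a.min(2)
m=(g>225).astype(np.uint8);m[200:]=0;m[:,:250]=0;m[:,345:]=0
m=cv2.morphologyEx(m,cv2.MORPH_OPEN,np.ones((3,3)))
n,l,st,ce=cv2.connectedComponentsWithStats(m);i=1+st[1:,4].argmax();print(st[i])
ct=cv2.findContours((l==i).astype(np.uint8),0,2)[0][0]
W=onz(c,cv2.convexHull(ct)[:,0].astype(float),.062)[:,:2]
print("head",cv2.minAreaRect((W*1000).astype(np.float32)))
# opening: dark region inside
h=(a.max(2)<110).astype(np.uint8);h[:65]=0;h[135:]=0;h[:,:270]=0;h[:,325:]=0
ct=max(cv2.findContours(h,0,2)[0],key=cv2.contourArea);print("open",cv2.boundingRect(ct),onz(c,cv2.minAreaRect(ct)[0],.045))
cr=a[55:185,245:375];cv2.imwrite("pics/c1.png",cv2.resize(cr,None,fx=4.5,fy=4.5,interpolation=3))
T=cam("top");b=cv2.imread("pics/top0.png")
m=((b.max(2)<80)).astype(np.uint8);m[:190]=0;m[222:]=0;m[:,:235]=0;m[:,272:]=0
ct=max(cv2.findContours(m,0,2)[0],key=cv2.contourArea)
print("cover",cv2.minAreaRect((onz(T,ct[:,0].astype(float),.0255)[:,:2]*1000).astype(np.float32)))
```

```text
[ 259   59   78   84 3414]
head ((598.7522583007812, -236.01177978515625), (74.05193328857422, 78.6672592163086), 0.17540989816188812)
open (277, 79, 36, 45) [[ 0.59822802 -0.23568858  0.045     ]]
cover ((523.36083984375, -402.68328857421875), (49.91066360473633, 42.35896301269531), 80.54544067382812)
```

View pics/c1.png

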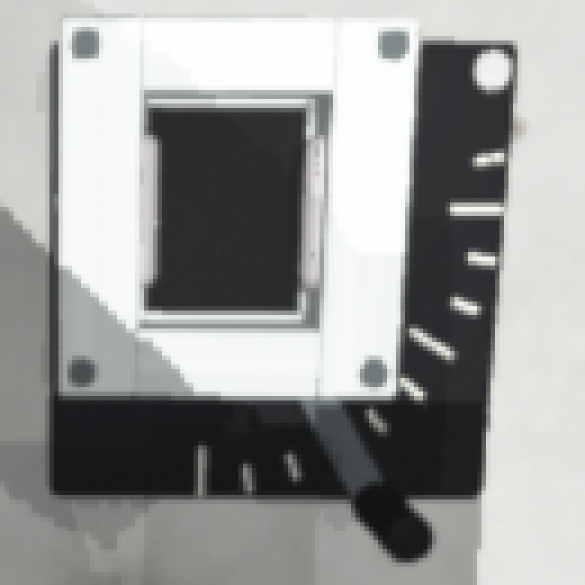

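Run:
```python
from h import *
d=np.load("w1.npz");c=(d['K'],d['r'],d['t'])
f=lambda L:(np.array(L,float)+.5)/4.5-.5+[245,55]
for n,L in(("bolts",[(85,44),(393,45),(374,374),(82,374)]),("corners",[(62,18),(419,20),(400,400),(55,397)])):
    P=onz(c,f(L),.062)[:,:2];e=[P[1]-P[0],P[2]-P[3],P[0]-P[3],P[1]-P[2]]
    print(n,P.mean(0),[round(np.linalg.norm(x),4) for x in e],[round(float(np.degrees(np.arctan2(x[1],x[0]))),1) for x in e])
    C=P.mean(0)
for n,L,z in(("knob",[(410,537)],.06),("0",[(202,448),(202,495)],.012),("60",[(411,332),(453,356)],.012),("90",[(450,210),(502,210)],.012),("50",[(412,389)],.012),("arm",[(323,403),(358,492)],.021)):
    for p in onz(c,f(L),z)[:,:2]:
        v=p-C;print(n,p,round(np.linalg.norm(v),4),round(float(np.degrees(np.arctan2(v[0],-v[1]))),1))
```

```text
bolts [ 0.59836412 -0.23630954] [np.float64(0.065), np.float64(0.0652), np.float64(0.0695), np.float64(0.0694)] [-0.0, 0.1, 89.9, 90.0]
corners [ 0.59847695 -0.23652126] [np.float64(0.075), np.float64(0.0774), np.float64(0.0798), np.float64(0.0801)] [-0.1, -0.4, 89.1, 90.7]
knob [ 0.64184719 -0.30879885] 0.0843 31.0
0 [ 0.59786404 -0.2967545 ] 0.0602 -0.6
0 [ 0.59821192 -0.30918011] 0.0727 -0.2
60 [ 0.65012528 -0.26681273] 0.0599 59.6
60 [ 0.66123544 -0.27285233] 0.0725 59.9
90 [ 0.65788765 -0.23670581] 0.0594 89.8
90 [ 0.67082983 -0.23666923] 0.0724 89.9
50 [ 0.65131827 -0.28130655] 0.0693 49.7
arm [ 0.62707122 -0.28361974] 0.0551 31.3
arm [ 0.63712891 -0.30639544] 0.0799 28.9
```

Run:
```python
from h import *
delta([.6415,-.3096,.13],45);delta([.6415,-.3096,.048],45)
print(onz(cam("top"),[239.6,155.5],.025))
```

```text
xyz cm [-1.26  7.99 13.35] ang [ 0.0023  0.0019 -0.7823]
xyz cm [-1.25  7.96 21.55] ang [ 0.0023  0.0019 -0.7823]
[[ 0.63446577 -0.3800316   0.025     ]]
```

{"fn": "jog_arm", "kwargs": {
  "moves": [
    {"fingers":0.1,"xyz":[-0.5,2,4],"angular":[0,0,-0.16]},
    {"fingers":0.1,"xyz":[-1,5,8],"angular":[0,0,-0.32]},
    {"fingers":0.1,"xyz":[-1.2,8,11],"angular":[0,0,-0.48]},
    {"fingers":0.1,"xyz":[-1.2,8,13],"angular":[0,0,-0.64]},
    {"fingers":0.1,"xyz":[-1.2,8,13.3],"angular":[0,0,-0.782]},
    {"fingers":0.1,"xyz":[-1.2,8,13.3],"angular":[0,0,-0.782]},
    {"fingers":0.1,"xyz":[-1.2,8,13.3],"angular":[0,0,-0.782]},
    {"fingers":0.1,"xyz":[-1.2,8,13.3],"angular":[0,0,-0.782]}
  ]
}}

```text
clock: 3.9
position: [0.6408, -0.3091, 0.1289]
ee_rot: [1.206, 2.899, 0.0]
force: [-0.2, 0.0, 0.4]
width: 0.45
```

Run:
```python
from h import *
s=arm.observe();print(s['clock'],s['position'],s['joints'],s['width'])
delta([.6415,-.3096,.048],45)
```

```text
3.9 [ 0.64076631 -0.30913449  0.12893372] [ 0.09532136  0.70552965  0.47546509  1.48910286 -0.35348111  1.03110307
  1.43828086] 0.4504509537110219
xyz cm [-0.07  0.01  8.09] ang [ 0.0007  0.0016 -0.0028]
```

{"fn": "jog_arm", "kwargs": {
  "grip_force": 8,
  "moves": [
    {"fingers":0.1,"xyz":[0,0,4],"angular":[0,0,0]},
    {"fingers":0.1,"xyz":[0,0,6.5],"angular":[0,0,0]},
    {"fingers":0.1,"xyz":[-0.1,0,8.1],"angular":[0,0,0]},
    {"fingers":0.1,"xyz":[-0.1,0,8.1],"angular":[0,0,0]},
    {"fingers":0.6,"xyz":[-0.1,0,8.1],"angular":[0,0,0]},
    {"fingers":1,"xyz":[-0.1,0,8.1],"angular":[0,0,0]},
    {"fingers":1,"xyz":[-0.1,0,8.1],"angular":[0,0,0]},
    {"fingers":1,"xyz":[-0.1,0,8.1],"angular":[0,0,0]},
    {"fingers":1,"xyz":[-0.1,0,8.1],"angular":[0,0,0]}
  ]
}}

```text
clock: 5.03
position: [0.6412, -0.3099, 0.0472]
ee_rot: [1.204, 2.901, 0.0]
force: [0.4, 0.2, 3.8]
width: 0.122
```

Run:
```python
from h import *
s=arm.observe();print(s['position'],s['force'],s['width']*92)
for a in(40,50,60,62): delta([.5984+.085*np.sin(np.radians(a)),-.2364-.085*np.cos(np.radians(a)),.048],45)
```

```text
[ 0.64123232 -0.3098957   0.04722239] [0.3736195  0.19769165 3.80464799] 11.184561695736322
xyz cm [-0.24  1.43 -0.08] ang [ 0.0006  0.0006 -0.0014]
xyz cm [-0.24  2.91 -0.08] ang [ 0.0006  0.0006 -0.0014]
xyz cm [ 0.02  4.37 -0.08] ang [ 0.0006  0.0006 -0.0014]
xyz cm [ 0.1   4.65 -0.08] ang [ 0.0006  0.0006 -0.0014]
```

{"fn": "jog_arm", "kwargs": {
  "moves": [
    {"fingers":1,"xyz":[-0.15,0.7,0],"angular":[0,0,0]},
    {"fingers":1,"xyz":[-0.25,1.4,0],"angular":[0,0,0]},
    {"fingers":1,"xyz":[-0.28,2.2,0],"angular":[0,0,0]},
    {"fingers":1,"xyz":[-0.24,2.9,0],"angular":[0,0,0]},
    {"fingers":1,"xyz":[-0.13,3.6,0],"angular":[0,0,0]},
    {"fingers":1,"xyz":[0.02,4.3,0],"angular":[0,0,0]},
    {"fingers":1,"xyz":[0.03,4.4,0],"angular":[0,0,0]},
    {"fingers":1,"xyz":[0.03,4.4,0],"angular":[0,0,0]},
    {"fingers":1,"xyz":[0.03,4.4,0],"angular":[0,0,0]}
  ]
}}

```text
clock: 6.15
position: [0.672, -0.2781, 0.0467]
ee_rot: [-1.204, -2.902, -0.001]
force: [1.1, -0.5, 5.1]
width: 0.128
```

Run:
```python
from h import *
s=arm.observe();print(s['position'],s['force'],s['width']*92)
v=s['position'][:2]-[.5984,-.2364];print(np.degrees(np.arctan2(v[0],-v[1])),np.linalg.norm(v))
for a in(60,61): delta([.5984+.085*np.sin(np.radians(a)),-.2364-.085*np.cos(np.radians(a)),.048],45)
```

```text
[ 0.67198688 -0.27806066  0.0467303 ] [ 1.05735439 -0.46743276  5.12503185] 11.797719433203095
60.48395668030703 0.08456145109675717
xyz cm [-0.06 -0.06 -0.13] ang [ 0.0006 -0.0003 -0.0012]
xyz cm [-0.02  0.09 -0.13] ang [ 0.0006 -0.0003 -0.0012]
```

{"fn": "jog_arm", "kwargs": {
  "moves": [
    {"fingers":0.5,"xyz":[0,0,0],"angular":[0,0,0]},
    {"fingers":0.3,"xyz":[0,0,0],"angular":[0,0,0]},
    {"fingers":0.3,"xyz":[0,0,0],"angular":[0,0,0]},
    {"fingers":0.3,"xyz":[0,0,-2],"angular":[0,0,0]},
    {"fingers":0.2,"xyz":[0,0,-6],"angular":[0,0,0]},
    {"fingers":0.2,"xyz":[0,0,-11],"angular":[0,0,0]}
  ]
}}

```text
clock: 6.9
position: [0.6714, -0.2785, 0.1585]
ee_rot: [-1.204, -2.901, 0.0]
force: [-0.4, -0.0, 0.4]
width: 0.399
```

Run:
```python
from h import *
s=arm.observe();print(s['position'])
delta([.57,-.385,.32],-8)
```

```text
[ 0.67135735 -0.27851382  0.15846152]
xyz cm [ -0.37 -14.7  -16.15] ang [-8.000e-04 -5.000e-04  9.233e-01]
```

{"fn": "jog_arm", "kwargs": {
  "moves": [
    {"fingers":0.2,"xyz":[0,-2.5,-3],"angular":[0,0,0.15]},
    {"fingers":0.2,"xyz":[0,-5,-6],"angular":[0,0,0.3]},
    {"fingers":0.2,"xyz":[0,-7.5,-9],"angular":[0,0,0.46]},
    {"fingers":0.2,"xyz":[0,-10,-12],"angular":[0,0,0.62]},
    {"fingers":0.2,"xyz":[0,-12.5,-15],"angular":[0,0,0.77]},
    {"fingers":0.2,"xyz":[-0.4,-14.7,-16.2],"angular":[0,0,0.92]},
    {"fingers":0.2,"xyz":[-0.4,-14.7,-16.2],"angular":[0,0,0.92]},
    {"fingers":0.2,"xyz":[-0.4,-14.7,-16.2],"angular":[0,0,0.92]},
    {"fingers":0.2,"xyz":[-0.4,-14.7,-16.2],"angular":[0,0,0.92]}
  ]
}}

```text
clock: 8.02
position: [0.5714, -0.3837, 0.3179]
ee_rot: [-2.362, -2.069, -0.001]
force: [0.3, 1.0, -0.2]
width: 0.399
```

Run:
```python
from h import *
s=arm.observe();print(s['clock'],s['position'],s['joints'],s['force'],s['dq'])
c=cam("wrist",s);a=imaging.get_image("wrist");np.savez("w2.npz",K=c[0],r=c[1],t=c[2]);cv2.imwrite("pics/w2.png",a[:,:,::-1])
cv2.imwrite("pics/w2b.png",cv2.resize(a[:,:,::-1],None,fx=1.5,fy=1.5,interpolation=3))
```

```text
8.025 [ 0.57135803 -0.38368639  0.31788547] [ 0.06978974  0.58160281  0.79138784  1.32499504 -0.40830816  1.40025943
  0.71342083] [ 0.26315162  1.04585845 -0.22412689] [ 0.00027339  0.00225429  0.00552913 -0.00075182  0.0002103  -0.00050835
 -0.00651383]
```

View pics/w2b.png

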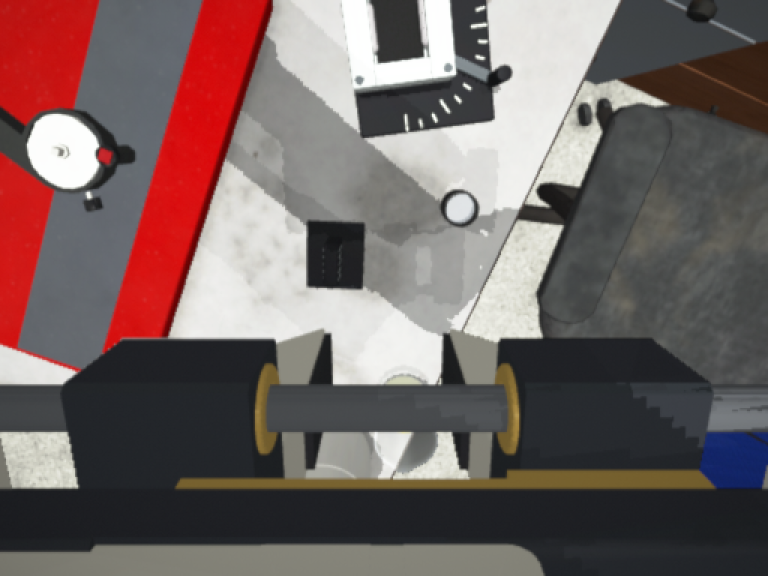

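Run:
```python
from h import *
d=np.load("w2.npz");c=(d['K'],d['r'],d['t']);a=cv2.imread("pics/w2.png")
m=(a.max(2)<75).astype(np.uint8);m[:142]=0;m[200:]=0;m[:,:195]=0;m[:,250:]=0
ct=max(cv2.findContours(m,0,2)[0],key=cv2.contourArea);print(cv2.minAreaRect(ct))
print("cover",cv2.minAreaRect((onz(c,cv2.convexHull(ct)[:,0].astype(float),.0255)[:,:2]*1000).astype(np.float32)))
p=onz(c,np.array([501,72])/1.5,.06)[0,:2];v=p-[.5984,-.2364];print("knob",p,np.linalg.norm(v),np.degrees(np.arctan2(v[0],-v[1])))
cr=np.hstack([a[140:200,195:255],a[0:60,270:340]]);cv2.imwrite("pics/c2.png",cv2.resize(np.clip(cr*1.0,0,255).astype(np.uint8),None,fx=6,fy=6,interpolation=3))
cr=a[140:200,195:255];cv2.imwrite("pics/c2.png",cv2.resize(np.hstack([np.clip(cr.astype(float)*3,0,255).astype(np.uint8),a[20:80,290:350]]),None,fx=6.5,fy=6.5,interpolation=3))
```

```text
((223.5, 169.5), (45.0, 37.0), 90.0)
cover ((523.284912109375, -405.3084411621094), (58.84918212890625, 48.44509506225586), 80.07801055908203)
knob [ 0.66946519 -0.27884499] 0.08277583260261223 59.15146057967391
```

View pics/c2.png

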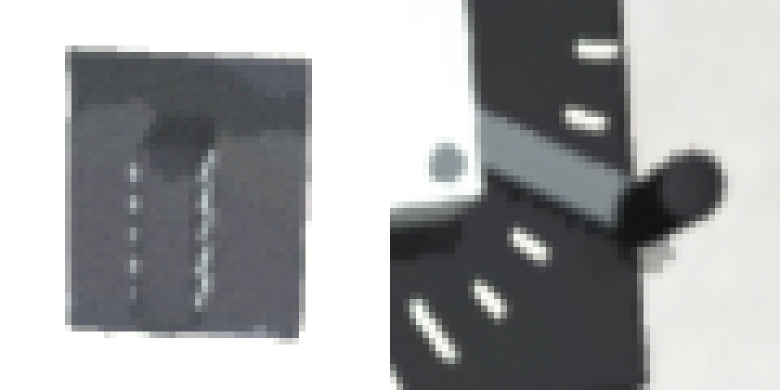

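Run:
```python
from h import *
delta([.5233,-.4053,.17],-9.5)
```

```text
xyz cm [-2.77 -4.45 14.79] ang [-0.0009 -0.001   0.0329]
```

{"fn": "jog_arm", "kwargs": {
  "moves": [
    {"fingers":0,"xyz":[-1,-1.5,4],"angular":[0,0,0.033]},
    {"fingers":0,"xyz":[-2,-3,8],"angular":[0,0,0.033]},
    {"fingers":0,"xyz":[-2.8,-4.4,12],"angular":[0,0,0.033]},
    {"fingers":0,"xyz":[-2.8,-4.4,14.8],"angular":[0,0,0.033]},
    {"fingers":0,"xyz":[-2.8,-4.4,14.8],"angular":[0,0,0.033]},
    {"fingers":0,"xyz":[-2.8,-4.4,14.8],"angular":[0,0,0.033]},
    {"fingers":0,"xyz":[-2.8,-4.4,14.8],"angular":[0,0,0.033]}
  ]
}}

```text
clock: 8.95
position: [0.524, -0.4075, 0.1722]
ee_rot: [2.399, 2.025, 0.001]
force: [0.3, 0.1, 0.6]
width: 0.498
```

Run:
```python
from h import *
s=arm.observe();print(s['clock'],s['position'],s['dq'].round(4))
c=cam("wrist",s);a=imaging.get_image("wrist");np.savez("w3.npz",K=c[0],r=c[1],t=c[2]);cv2.imwrite("pics/w3.png",a[:,:,::-1])
g=a[110:270,150:360,::-1].astype(float)*2
cv2.imwrite("pics/w3b.png",cv2.resize(np.clip(g,0,255).astype(np.uint8),None,fx=3.5,fy=3.5,interpolation=3))
```

```text
8.95 [ 0.52397567 -0.40746165  0.1721942 ] [ 0.0008 -0.0012 -0.0012  0.0052 -0.0018 -0.0042  0.0019]
```

View pics/w3b.png

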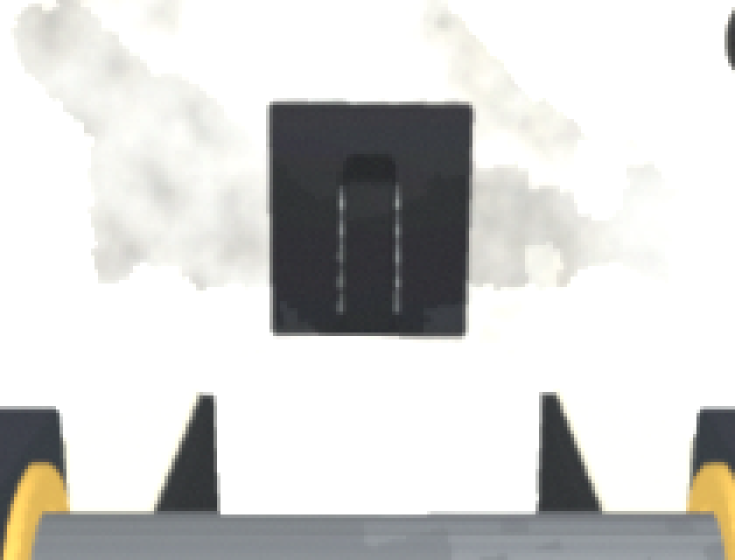

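Run:
```python
from h import *
d=np.load("w3.npz");c=(d['K'],d['r'],d['t'])
f=lambda L:(np.array(L,float)+.5)/3.5-.5+[150,110]
P=onz(c,f([(270,103),(472,104),(466,335),(273,334)]),.0255)[:,:2];e=[P[1]-P[0],P[2]-P[3],P[0]-P[3],P[1]-P[2]]
C=P.mean(0);print(C,[round(np.linalg.norm(x),4) for x in e],[round(float(np.degrees(np.arctan2(x[1],x[0]))),1) for x in e])
Q=onz(c,f([(342,186),(398,186),(396,314),(341,314)]),.0595)[:,:2];print("ribtop",Q.mean(0),np.linalg.norm(Q[0]-Q[1]),np.linalg.norm(Q[0]-Q[3]))
delta([*C,.0475],-9.8)
```

```text
[ 0.52256245 -0.40522534] [np.float64(0.0489), np.float64(0.0493), np.float64(0.059), np.float64(0.059)] [-9.9, -10.0, 79.7, 80.1]
ribtop [ 0.52269706 -0.40365718] 0.012185236624217279 0.029239066546528275
xyz cm [ 0.2  -0.19 12.45] ang [0.0019 0.0008 0.0026]
```

{"fn": "jog_arm", "kwargs": {
  "grip_force": 45,
  "moves": [
    {"fingers":0,"xyz":[0.1,-0.1,5],"angular":[0,0,0.003]},
    {"fingers":0,"xyz":[0.2,-0.2,9.5],"angular":[0,0,0.003]},
    {"fingers":0,"xyz":[0.2,-0.2,12],"angular":[0,0,0.003]},
    {"fingers":0,"xyz":[0.2,-0.2,12.2],"angular":[0,0,0.003]},
    {"fingers":0,"xyz":[0.2,-0.2,12.3],"angular":[0,0,0.003]},
    {"fingers":0,"xyz":[0.2,-0.2,12.3],"angular":[0,0,0.003]}
  ]
}}

```text
clock: 9.75
position: [0.5222, -0.4054, 0.0493]
ee_rot: [2.402, 2.021, 0.001]
force: [0.0, 0.4, 0.1]
width: 0.501
```

Run:
```python
from h import *
s=arm.observe();print(s['clock'],s['position'],s['force'])
delta([.5226,-.4052,.0475],-9.8)
```

```text
9.75 [ 0.5222464  -0.40540219  0.04927819] [0.01479355 0.36282115 0.05550712]
xyz cm [0.03 0.03 0.18] ang [ 0.0022  0.001  -0.0009]
```

Close, then lift straight.

{"fn": "jog_arm", "kwargs": {
  "grip_force": 45,
  "moves": [
    {"fingers":0.3,"xyz":[0,0,0.15],"angular":[0,0,0]},
    {"fingers":0.6,"xyz":[0,0,0.15],"angular":[0,0,0]},
    {"fingers":1,"xyz":[0,0,0.15],"angular":[0,0,0]},
    {"fingers":1,"xyz":[0,0,0.15],"angular":[0,0,0]},
    {"fingers":1,"xyz":[0,0,0.15],"angular":[0,0,0]},
    {"fingers":1,"xyz":[0,0,0.15],"angular":[0,0,0]}
  ]
}}

```text
clock: 10.5
position: [0.5214, -0.4047, 0.0461]
ee_rot: [-2.404, -2.022, 0.0]
force: [0.0, 0.0, -0.3]
width: 0.126
```

Run:
```python
from h import *
s=arm.observe();print(s['clock'],s['position'],s['force'],s['width']*92)
delta([.5984,-.2364,.16],0)
```

```text
10.5 [ 0.5214314  -0.40467127  0.04612961] [ 0.04785083  0.01078235 -0.27110636] 11.607865258623418
xyz cm [ 17.9    4.7  -11.39] ang [-1.000e-04 -1.000e-04 -1.721e-01]
```

{"fn": "jog_arm", "kwargs": {
  "moves": [
    {"fingers":1,"xyz":[0,0,-4],"angular":[0,0,0]},
    {"fingers":1,"xyz":[0,0,-8],"angular":[0,0,0]},
    {"fingers":1,"xyz":[3,0.8,-11.4],"angular":[0,0,-0.03]},
    {"fingers":1,"xyz":[6,1.6,-11.4],"angular":[0,0,-0.06]},
    {"fingers":1,"xyz":[9,2.4,-11.4],"angular":[0,0,-0.09]},
    {"fingers":1,"xyz":[12,3.2,-11.4],"angular":[0,0,-0.12]},
    {"fingers":1,"xyz":[15,4,-11.4],"angular":[0,0,-0.15]},
    {"fingers":1,"xyz":[17.9,4.7,-11.4],"angular":[0,0,-0.172]},
    {"fingers":1,"xyz":[17.9,4.7,-11.4],"angular":[0,0,-0.172]},
    {"fingers":1,"xyz":[17.9,4.7,-11.4],"angular":[0,0,-0.172]},
    {"fingers":1,"xyz":[17.9,4.7,-11.4],"angular":[0,0,-0.172]},
    {"fingers":1,"xyz":[17.9,4.7,-11.4],"angular":[0,0,-0.172]}
  ]
}}

```text
clock: 12.0
position: [0.598, -0.2374, 0.1603]
ee_rot: [2.223, 2.219, -0.0]
force: [-0.2, -0.4, -1.1]
width: 0.129
```

Run:
```python
from h import *
s=arm.observe();print(s['clock'],s['position'],s['force'],s['ft_torque'],s['width']*92)
c=cam("wrist",s);a=imaging.get_image("wrist");np.savez("w4.npz",K=c[0],r=c[1],t=c[2]);cv2.imwrite("pics/w4.png",a[:,:,::-1])
g=a[70:290,150:360,::-1].astype(float)*1.6
cv2.imwrite("pics/w4b.png",cv2.resize(np.clip(g,0,255).astype(np.uint8),None,fx=2.7,fy=2.7,interpolation=3))
delta([.5984,-.2364,.16],0)
```

```text
12.0 [ 0.59799921 -0.23738116  0.16028876] [-0.24392355 -0.36033552 -1.11874268] [-0.10811652  0.04322912 -0.02694468] 11.879266739370626
xyz cm [0.08 0.03 0.03] ang [ 0.      0.0002 -0.0013]
```

View pics/w4b.png

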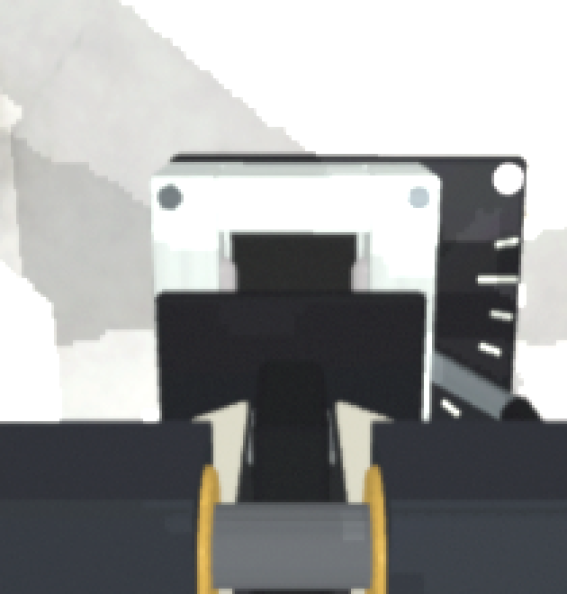

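Run:
```python
from h import *
d=np.load("w4.npz");c=(d['K'],d['r'],d['t'])
f=lambda L:(np.array(L,float)+.5)/2.7-.5+[150,70]
P=onz(c,f([(157,293),(426,293)]),.1397)[:,:2];print("flange",P,P.mean(0))
B=onz(c,f([(170,197),(419,197)]),.062)[:,:2];print("bolts",B,B.mean(0))
```

```text
flange [[ 0.57303659 -0.20775345]
 [ 0.62203723 -0.20783693]] [ 0.59753691 -0.20779519]
bolts [[ 0.56581731 -0.2015614 ]
 [ 0.63102766 -0.20166499]] [ 0.59842248 -0.20161319]
```

{"fn": "jog_arm", "kwargs": {
  "moves": [
    {"fingers":1,"xyz":[0.13,0.09,0.5],"angular":[0,0,0]},
    {"fingers":1,"xyz":[0.13,0.09,2],"angular":[0,0,0]},
    {"fingers":1,"xyz":[0.13,0.09,3.5],"angular":[0,0,0]},
    {"fingers":1,"xyz":[0.13,0.09,4.5],"angular":[0,0,0]},
    {"fingers":1,"xyz":[0.13,0.09,5],"angular":[0,0,0]},
    {"fingers":1,"xyz":[0.13,0.09,5.2],"angular":[0,0,0]},
    {"fingers":1,"xyz":[0.13,0.09,5.4],"angular":[0,0,0]},
    {"fingers":1,"xyz":[0.13,0.09,5.6],"angular":[0,0,0]},
    {"fingers":1,"xyz":[0.13,0.09,5.6],"angular":[0,0,0]}
  ]
}}

```text
clock: 13.18
position: [0.5994, -0.2351, 0.1043]
ee_rot: [2.221, 2.221, 0.0]
force: [-0.4, -0.9, -0.8]
width: 0.125
```

{"fn": "jog_arm", "kwargs": {
  "moves": [
    {"fingers":1,"xyz":[0,0,0.2],"angular":[0,0,0]},
    {"fingers":1,"xyz":[0,0,0.35],"angular":[0,0,0]},
    {"fingers":1,"xyz":[0,0,0.5],"angular":[0,0,0]},
    {"fingers":1,"xyz":[0,0,0.5],"angular":[0,0,0]}
  ]
}}

```text
clock: 13.68
position: [0.5994, -0.2355, 0.1]
ee_rot: [2.221, 2.221, 0.001]
force: [-2.4, 0.9, 7.3]
width: 0.128
```

{"fn": "jog_arm", "kwargs": {
  "moves": [
    {"fingers":1,"xyz":[0,0,0.15],"angular":[0,0,0]},
    {"fingers":1,"xyz":[0,0,0.3],"angular":[0,0,0]},
    {"fingers":1,"xyz":[0,0,0.45],"angular":[0,0,0]},
    {"fingers":1,"xyz":[0,0,0.6],"angular":[0,0,0]},
    {"fingers":1,"xyz":[0,0,0.7],"angular":[0,0,0]},
    {"fingers":1,"xyz":[0,0,0.7],"angular":[0,0,0]}
  ]
}}

```text
clock: 14.42
position: [0.5989, -0.235, 0.0915]
ee_rot: [-2.221, -2.221, 0.001]
force: [0.1, -1.5, -6.9]
width: 0.125
```

{"fn": "jog_arm", "kwargs": {
  "moves": [
    {"fingers":1,"xyz":[0,0,0.15],"angular":[0,0,0]},
    {"fingers":1,"xyz":[0,0,0.3],"angular":[0,0,0]},
    {"fingers":1,"xyz":[0,0,0.4],"angular":[0,0,0]},
    {"fingers":1,"xyz":[0,0,0.5],"angular":[0,0,0]},
    {"fingers":1,"xyz":[0,0,0.5],"angular":[0,0,0]}
  ]
}}

```text
clock: 15.05
position: [0.5997, -0.2349, 0.0876]
ee_rot: [2.221, 2.221, 0.001]
force: [-0.9, 1.4, 5.9]
width: 0.129
```

{"fn": "jog_arm", "kwargs": {
  "moves": [
    {"fingers":1,"xyz":[0,0,0.1],"angular":[0,0,0]},
    {"fingers":1,"xyz":[0,0,0.2],"angular":[0,0,0]},
    {"fingers":1,"xyz":[0,0,0.2],"angular":[0,0,0]},
    {"fingers":1,"xyz":[0,0,0.2],"angular":[0,0,0]}
  ]
}}

```text
clock: 15.55
position: [0.5997, -0.235, 0.0865]
ee_rot: [2.221, 2.221, 0.002]
force: [-4.5, 3.3, 14.6]
width: 0.129
```

Run:
```python
from h import *
s=arm.observe();print(s['clock'],s['position'],s['force'],s['ft_torque'],s['joints'])
```

```text
15.55 [ 0.59968448 -0.23500802  0.08651573] [-4.48956959  3.26349447 14.62404684] [0.83229214 1.03102015 0.00701639] [-0.12129618  0.69816914  0.65104837  1.7228309  -0.52207651  0.89978444
  0.75018394]
```

{"fn": "jog_arm", "kwargs": {
  "moves": [
    {"fingers":1,"xyz":[0.05,-0.08,0.05],"angular":[0,0,0]},
    {"fingers":1,"xyz":[0.05,-0.08,0.1],"angular":[0,0,0]},
    {"fingers":1,"xyz":[0.05,-0.08,0.1],"angular":[0,0,0]},
    {"fingers":1,"xyz":[0.05,-0.08,0.1],"angular":[0,0,0]},
    {"fingers":1,"xyz":[0.05,-0.08,0.1],"angular":[0,0,0]}
  ]
}}

```text
clock: 16.18
position: [0.5997, -0.235, 0.0865]
ee_rot: [2.22, 2.22, 0.003]
force: [-4.3, 3.1, 20.6]
width: 0.127
```

Run:
```python
from h import *
s=arm.observe();print(s['clock'],s['position'],s['force'],s['ft_torque'],s['ee_rot'])
w=cam("wrist",s);a=imaging.get_image("wrist");b=imaging.get_image("scene")
np.savez("w5.npz",K=w[0],r=w[1],t=w[2])
g=np.clip(a[60:280,140:380,::-1].astype(float)*1.5,0,255).astype(np.uint8)
h=b[120:210,200:300,::-1]
g=cv2.resize(g,None,fx=1.75,fy=1.75,interpolation=3);h=cv2.resize(h,(int(100*385/90),385),interpolation=3)
im=np.hstack([g,h[:,:380]]);print(im.shape);cv2.imwrite("pics/f.png",im)
```

```text
16.175 [ 0.5996845  -0.23501956  0.0865018 ] [-4.30914051  3.09988741 20.6179995 ] [ 0.88230521  1.17630957 -0.03117085] [2.2199124  2.21978743 0.00337545]
(385, 800, 3)
```

View pics/f.png

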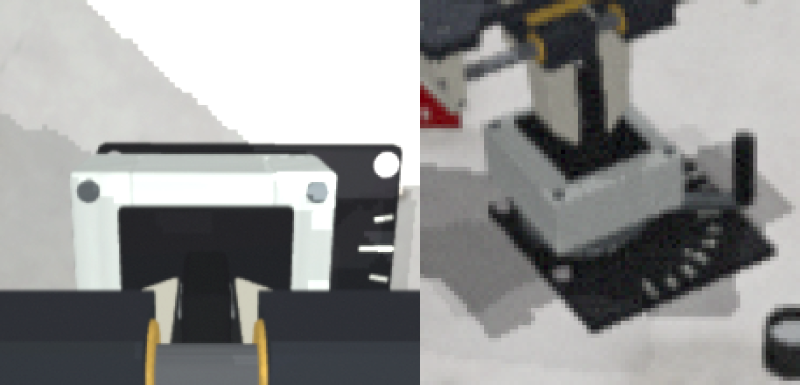

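Run:
```python
from h import *
p=onz(cam("scene"),[275.7,152.2],.06)[0,:2];v=p-[.5984,-.2364];print(p,np.degrees(np.arctan2(v[0],-v[1])))
print(proj(cam("scene"),[.672,-.2789,.06]))
print(arm.observe()['force']);print(job.sign_off())
```

```text
[ 0.66887973 -0.2796224 ] 58.480873143824596
[[276.69440194 151.55949438]]
[-3.0655774   1.94272884 21.37193512]
the job is handed in; nothing more can be done
None
```

I set the lever to 60 degrees, snapped the dust cover into the port, and handed the job in with the gripper still holding the cover and pressing it down at about 21 N. It took about 16 s of the 51 s allowed.

- **Lever:** I gripped the knob and swung it from about 31 degrees. Afterwards the lever arm covered the 60 tick. The wrist image put it at about 59 degrees and a coarse scene image at about 58.5. The arm's own position at the end of the swing gave 60.5. These agree within about 2 degrees, roughly what the cameras can resolve.
- **Cover:** The catches resisted with about 7 N in the reading at 8 mm depth. The cover then snapped through, and the seat pushed back from there. The cover stopped at the expected flat height (tool at 86.5 mm, 86.6 mm expected). Pressing further raised the force from 14.6 to 20.6 N without any movement, so the flange is on the housing. The last picture shows it flat and square.
- **Not resolved:** A side force of about 3–4 N remained on the tool after I tried to relieve it.
- **Not checked:** I did not measure the vial, lens tube or beaker afterwards, but the arm's path kept clear of all three.

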